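# Change over a board test fixture

### The arm

A 6-joint arm with a two-finger parallel gripper is mounted at the origin on the work surface. World frame = base frame: x ahead of the robot, y to its left, z up, the work surface at z = 0. Lengths are in m, angles in rad, forces in N, time in s.
With the tool pointing down it reaches from about 0.3 to 1 m from the base axis. Payload 5.1 kg.
Tool frame: the origin (TCP) lies between the finger pads; the fingertips stand 14 mm ahead of it and the grasp point (between the pads) lies 5 mm behind it; z points along the fingers, y is the line along which they close (so a half turn about z gives the same grasp; the last joint's range is limited). The gripper opens to 95 mm and grips with 3 to 60 N. Pads are 20 mm wide; open, the fingers measure 119 mm over their backs; the gripper's body (75 mm by 180 mm) begins 59 mm behind the grasp point.
Start: joints at [-1.239, 0.124, 1.65, -0, 1.367, -0.083], TCP at [0.262, -0.595, 0.194] pointing down, gripper open.
Joint ranges: [-2.61, 2.61], [-1.02, 2.33], [0.03, 2.71], [-1.35, 4.49], [0.32, 2.68], [-2.91, 2.91]. Speed limits (rad/s): [2.57, 2.57, 3.14, 3.14, 3.14, 3.14].

### API

Orientations are given as a rotation vector (axis times angle).
In Python, from plant import manip gives the robot as it stands. Calls block until the motion is done:
- manip.move_to(position, orientation): joint-space move of the TCP to a pose.
- manip.movel(position, rot=None, vel=0.15, force_limit=None): straight line of the TCP; rot=None keeps the orientation; vel is the mean speed in m/s. With force_limit (N) it stops when the force on the tool has changed by that much, and returns True; else False.
- manip.goto_joints(angles): joint-space move.
- manip.gripper_to(opening): finger opening in m; the grip force is fixed at half the most; returns when the fingers have stopped.
- manip.sleep(seconds).
- manip.solve_ik(position, orientation): joint angles nearest the present ones, or None.
- manip.read_camera(name): name is "scene" or "side" or "wrist"; returns a dict with "img" (420x560x3 uint8, red, green, blue), "depth" (420x560 float32, m along the optical axis (not along the pixel's ray), 0 where there is no reading), "fx", "fy", "cx", "cy" (pixels), "R" (3x3) and "t" (3): a world point X has camera coordinates R X + t. Camera axes: x right, y down, z forward; pixel columns grow to the right and rows downward; lengths in m; the calibration is good to about 2 mm. The wrist camera is an equidistant fisheye: a pixel r from the principal point sees the ray r / f radians off the axis. A picture is of the moment at which its call begins.
A pose or a line that the arm cannot do raises manip.IKError and nothing moves.
- manip.hand_in(): hands the job in; it is judged then, once.
Trained networks look in the newest picture that a camera, given by its name, has taken for a name from the list of things; names that differ only in an ending like _2 or _b are one class to them, and where a whole thing is asked for, a point or a joint stands for the part that bears it (a point fixed in the world has none). Each returns a list of dicts, best first, with "confidence" (0 to 1); they miss things now and then, are a little off and sometimes report something else, mostly with a low value. They report only what shows in the picture. A call takes as long as a camera call. They do not tell look-alikes from the thing itself.
- manip.silhouettes(camera, target): "pixels" (420x560 bool, what is visible of it) and "bbox" ([left, top, right, bottom] in pixels, round what is visible of it).
Readings, each from a call of its own:
- manip.read_clock(): time.
- manip.read_qpos(): joint angles.
- manip.read_joint_velocities(): joint speeds.
- manip.read_joint_torque(): joint torques, N m.
- manip.read_tool_pos(): TCP position.
- manip.read_tcp_rot(): TCP orientation.
- manip.read_ft_force(): force on the tool from outside, world axes, zero at the start.
- manip.read_moment(): the same for the moment, N m.
- manip.read_opening(): finger opening in m.
- manip.read_grasp_force(): force on a finger pad.
Only numpy, scipy, OpenCV 4.12 (cv2) and the standard library are available. Lean on these libraries where they do the work, as an engineer would, in place of code of your own. Each camera call takes 0.05 s, during which the arm holds its last target. There are 200 camera calls.

### The job

Squeeze the two black snap tabs of the test fixture's yellow cover together, lift the cover off and set it down (not dropped) flat and right way up in the empty blue tray. Then pull up the red selector knob that was underneath, turn it from the blue mark to the green mark and let it drop fully home there. Leave the other things on the bench where they are.

Things in the scene. Friction and masses are not known exactly. Their poses are not given: they have to be found in the camera images.
- fixture: Board test fixture, fixed to the bench: aluminium plate 190 (x) x 220 (y) x 20 mm high, origin at the centre of its underside, z up, -x side towards the robot. The cover stands on the plate, centred 35 mm to -x of the plate's centre, between low rails (6 mm high, 1.5 mm play); it comes off straight up. A board nest 12 mm high lies on the plate's +x part.
- catch_left (a point): Top of the steel catch at the cover's +y side, 46 mm above the bench, 78 mm from the cover's centre. A like catch stands at the -y side. Each is 36 mm wide (x) and spans 68 to 84 mm from the centre; its inward lip holds down the cover's hook.
- cover: Loose yellow clip-on cover, about 0.16 kg: a box 80 (x) x 100 (y) x 46 mm high, open below; origin at the centre of its lower edge, z up, 20 mm above the bench while fitted. Two black arms 24 mm wide run from the tabs outward over its top (arm top 50 mm above the origin) and down to hooks at 73 mm either side, so the whole is 146 mm long in y. It cannot be pulled off unsqueezed.
- cover_grip (a point): Point midway between the two upright black snap tabs on the cover's top, 72 mm above the cover's origin; axes as the cover's: squeeze along y. The tabs are 24 mm wide (x), 7 mm thick and reach from 50 to 78 mm above the origin; outer faces 48 mm apart at rest, 30 mm apart fully squeezed. Held fully squeezed, the cover can be carried by them.
- tab_left (a joint): Travel of the tab on the cover's +y side: 0 m out (hooked), 0.009 m fully squeezed in, spring 2.4 N at rest, 6 N fully in. Its hook lets go at about 0.0035 to 0.0065 m, as the cover's play has it.
- tab_right (a joint): The same for the tab on the cover's -y side.
- tray_empty: The empty blue tray, fixed: 160 (x) x 230 (y) x 45 mm high outside, walls and floor 4 mm, origin at the centre of its underside. It stands to the left or right of the fixture.
- tray_full: The same blue tray but with green circuit boards in it, fixed, on the fixture's other side. Not for the cover.
- sel_grip (a point): Point on the vertical axis of the red selector knob, 48 mm above the bench at rest. The knob stands under the cover, at its centre: an upright bar grip 46 mm long, 14 mm thick, from 33 to 60 mm above the bench, white line on the pointer half of its top. Site x points along the bar to the pointer end; grip across it (y). Below it a steel crown, 51 mm across, rises to 30 mm above the bench.
- mark_blue (a point): Round blue mark, 12 mm, on the plate 33 mm from the knob's axis: where the pointer starts, 30 degrees to the +y side of the fixture's -x direction.
- mark_green (a point): Round green mark, 12 mm, on the plate 33 mm from the knob's axis: where the pointer must end, 30 degrees to the -y side of the fixture's -x direction.
- sel_pull (a joint): How far the knob is pulled straight up: 0 m home, 0.010 m at the stop. The spring pulls it down with 5 N at home and 9 N at the stop; above 0.006 m its lug clears the crown's tooth and it can be turned.
- sel (a joint): Knob angle: 0 rad at the blue mark, 1.047 rad (60 degrees, the stop) at the green mark; grows anticlockwise seen from above. Drops home only within about 0.15 rad of either mark.
- screwdriver: Bystander: yellow screwdriver 180 mm long, lying.
- jar: Bystander: amber jar 50 mm across, 70 mm high; origin under its centre.
- spare_board: Bystander: loose green circuit board 70 x 100 x 4 mm with parts to 18 mm high.
- brush: Bystander: brush 160 mm long, lying.
There are look-alikes about, which are no part of the job. What is shaped like the cover but purple or white is not meant.

How it is judged:
On the way, in this order (a step that is already met when the one before it is completed fails the run):
1. both snap tabs are squeezed in together while the cover is still on the fixture (value of joint each of tab_left, tab_right above 0.003 m and z of cover in the frame of fixture below 0.03 m), for 0.05 s.
2. the cover is lifted clear of the fixture (z of cover in the frame of fixture above 0.06 m), for 0.05 s.
3. the cover lies flat and right way up in the empty tray, let go (z of cover in the frame of tray_empty below 0.012 m and horizontal distance between cover and tray_empty below 0.08 m and angle between cover's own z axis and vertical below 0.1 rad and contact force between the fingers and cover below 0.1 N), for 0.2 s.
4. the selector knob is pulled up (value of joint sel_pull above 0.005 m), for 0.05 s.
5. the knob is turned to the green mark (value of joint sel above 0.85 rad), for 0.05 s.
At the end, for the whole second after the job is handed in: The cover lies at rest on the floor of the empty tray, right way up (within 6 degrees of level, its origin under 12 mm above the tray's underside and within 80 mm of the tray's centre), and the selector knob stands in the green position (joint above 0.85 rad) dropped home (under 2 mm up) (z of cover in the frame of tray_empty below 0.012 m and horizontal distance between cover and tray_empty below 0.08 m and angle between cover's own z axis and vertical below 0.1 rad and linear speed of cover below 0.02 m/s and value of joint sel above 0.85 rad and value of joint sel_pull below 0.002 m); the robot touches nothing.
It fails at once if the cover is dropped (falling free, more than about 40 mm above the bench) (contact force between cover and anything else below 0.01 N and height (world z) of cover above 0.045 m and linear speed of cover above 0.3 m/s).
It fails at once if a bystander is moved more than 30 mm (distance of any of screwdriver, jar, spare_board, brush from where it was at the start of the episode above 0.03 m).
It also fails if it takes over 54 s, if anything falls off the work surface, if the arm or the gripper's body presses on something with over 40 N, if the wrist force passes 120 N, or if a joint passes its speed limit or range.

## Working session

There is one attempt and no reset: what is moved stays moved. The work goes in short steps, each a Python script; the robot and the scene stay as the last script left them, time stands still between calls to the robot, and variables do not carry over. Pictures are saved under pics/ and viewed, at most 10 in all, crops included, and the job is handed in when it is done.

```bash
mkdir -p pics; ls; cat > h.py <<'E'
import numpy as np, cv2
from plant import manip
def cloud(c,mask):
    v,u=np.nonzero(mask&(c["depth"]>0)); d=c["depth"][v,u]
    P=np.c_[(u-c["cx"])/c["fx"]*d,(v-c["cy"])/c["fy"]*d,d]
    return (P-c["t"])@c["R"], v,u
def save(img,n): cv2.imwrite("pics/"+n,cv2.cvtColor(img,cv2.COLOR_RGB2BGR))
E
python3 - <<'E'
from h import *
import pickle
ims=[];D={}
for n in ("scene","side"):
    c=manip.read_camera(n);ims.append(c["img"]);D[n]=c
    print(n,c["fx"],np.round(-c["R"].T@c["t"],3))
    for t in ("cover","tray_empty","tray_full","fixture","sel_grip","jar","screwdriver","spare_board","brush"):
        for s in manip.silhouettes(n,t):
            P,_,_=cloud(c,s["pixels"])
            print(t,round(s["confidence"],2),np.round(s["bbox"]),np.round(np.median(P,0),3) if len(P) else None,np.round(P.min(0),3),np.round(P.max(0),3))
            D[n,t,round(s["confidence"],3)]=s["pixels"]
pickle.dump(D,open("d.pkl","wb"))
save(ims[0],"scene.png");save(ims[1],"side.png");print(manip.read_clock())
E
```

```text
pics
scene 531.3742604633273 [ 1.267 -0.811  0.876]
cover 0.76 [141. 221. 196. 264.] [ 0.336 -0.244  0.045] [ 0.22  -0.303 -0.003] [ 0.368 -0.122  0.082]
cover 0.74 [236. 214. 286. 257.] [ 0.51  -0.091  0.066] [ 0.379 -0.141 -0.002] [0.543 0.065 0.102]
cover 0.58 [286. 179. 331. 216.] [0.472 0.147 0.045] [ 0.387  0.115 -0.001] [0.529 0.267 0.081]
cover 0.56 [264. 142. 308. 176.] [0.269 0.259 0.044] [0.184 0.204 0.001] [0.303 0.398 0.082]
tray_full 0.69 [321. 141. 406. 202.] [0.481 0.387 0.026] [ 0.349  0.267 -0.005] [0.576 0.596 0.051]
fixture 0.78 [214. 225. 325. 293.] [ 0.572 -0.114  0.022] [ 0.418 -0.191 -0.003] [0.64  0.054 0.05 ]
sel_grip 0.56 [193. 329. 263. 366.] [ 0.671 -0.382  0.022] [ 0.647 -0.426 -0.002] [ 0.694 -0.273  0.029]
jar 0.85 [285. 311. 310. 346.] [ 0.766 -0.243  0.05 ] [ 0.705 -0.333 -0.002] [ 0.842 -0.159  0.132]
screwdriver 0.82 [194. 320. 274. 366.] [ 0.671 -0.378  0.021] [ 0.631 -0.426 -0.002] [ 0.698 -0.251  0.029]
spare_board 0.55 [396. 230. 434. 253.] [0.773 0.21  0.005] [ 0.726  0.157 -0.003] [0.812 0.268 0.023]
spare_board 0.41 [284. 310. 312. 347.] [ 0
[... 520 characters left out ...]
255. 300. 408. 420.] [ 0.522 -0.368  0.004] [ 0.423 -0.485 -0.002] [ 0.618 -0.223  0.048]
tray_full 0.64 [230. 129. 297. 175.] [0.479 0.396 0.025] [ 0.381  0.168 -0.002] [0.565 0.526 0.078]
fixture 0.89 [246. 207. 367. 294.] [ 0.548 -0.136  0.02 ] [ 0.416 -0.193 -0.003] [0.636 0.078 0.067]
jar 0.96 [424. 257. 459. 305.] [ 0.744 -0.25   0.045] [ 0.727 -0.262 -0.002] [ 0.787 -0.135  0.072]
screwdriver 0.98 [408. 298. 436. 393.] [ 0.659 -0.386  0.022] [ 0.64  -0.428 -0.002] [ 0.703 -0.242  0.027]
spare_board 0.72 [352. 171. 394. 190.] [0.761 0.208 0.003] [ 0.723  0.155 -0.003] [0.804 0.274 0.019]
brush 0.77 [319. 146. 335. 172.] [0.664 0.338 0.016] [ 0.648  0.256 -0.003] [0.693 0.418 0.021]
1.0
```

View pics/scene.png

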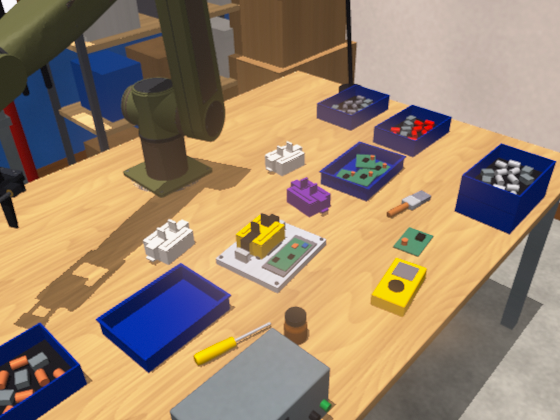

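View pics/side.png

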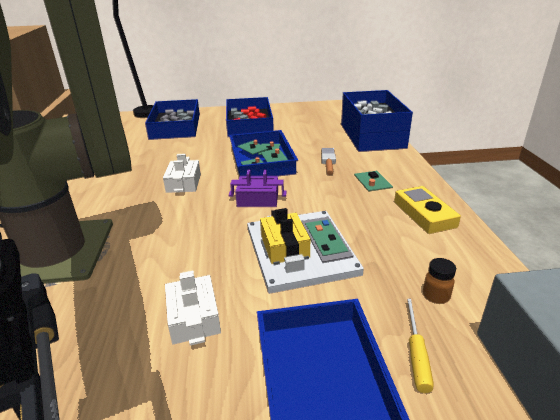

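Candidates for the cover in the scene picture are yellow on the fixture (261,235), white (168,241), white (285,158) and purple (308,196). In the side picture they are yellow (285,237), white (192,308), white (182,175) and purple (258,190). I choose the yellow one, which stands on the plate. The empty tray is at scene (165,313), the -y side. Next I fit the poses and move above the cover for a close check.

```bash
cat >> h.py <<'E'
from scipy.spatial.transform import Rotation as Ro
def down(yaw):
    # tool z down, tool y along direction yaw+90deg ("y of a frame turned by yaw")
    y=np.array([-np.sin(yaw),np.cos(yaw),0]); z=np.array([0,0,-1.]); x=np.cross(y,z)
    return Ro.from_matrix(np.c_[x,y,z]).as_rotvec()
def fishcloud(c,mask):
    v,u=np.nonzero(mask&(c["depth"]>0)); d=c["depth"][v,u]
    a=np.c_[u-c["cx"],v-c["cy"]]; r=np.hypot(*a.T)+1e-9; th=r/c["fx"]
    xy=a/r[:,None]*(np.tan(th)*d)[:,None]
    return (np.c_[xy,d]-c["t"])@c["R"],v,u
def rect(P):
    (cx,cy),(w,h),a=cv2.minAreaRect(P[:,:2].astype(np.float32))
    return np.round([cx,cy,w,h,a],4)
E
python3 - <<'E'
from h import *
import pickle
D=pickle.load(open("d.pkl","rb"))
def box(P,x0,x1,y0,y1,z0,z1): return P[(P[:,0]>x0)&(P[:,0]<x1)&(P[:,1]>y0)&(P[:,1]<y1)&(P[:,2]>z0)&(P[:,2]<z1)]
from scipy import ndimage
for n in ("scene","side"):
    c=D[n];P,v,u=cloud(c,np.ones((420,560),bool)); col=c["img"][v,u].astype(int)
    k=(col[:,2]>1.6*col[:,0])&(col[:,2]>1.6*col[:,1])
    T=box(P[k],.3,.75,-.55,-.2,.038,.05); print(n,"trayrim",len(T),rect(T))
    T=box(P[k],.3,.75,-.55,-.2,.0,.012); print(n,"trayfloor",len(T),rect(T),np.median(T[:,2]))
    F=box(P,.38,.70,-.23,.03,.014,.026); print(n,"plate",len(F),rect(F))
    y=(col[:,0]>1.7*col[:,2])&(col[:,1]>1.35*col[:,2])&(col[:,0]>100)
    Y=box(P[y],.4,.6,-.2,.05,.055,.075); print(n,"yellow top",len(Y),rect(Y),np.median(Y[:,2]))
    B=box(P,.4,.6,-.2,.05,.08,.11); print(n,"tabs",len(B),rect(B),B[:,2].max())
E
```

```text
scene trayrim 1290 [ 0.5156 -0.39    0.1745  0.2376  2.3342]
scene trayfloor 4078 [ 0.4912 -0.3881  0.2134  0.2377  2.2263] 0.0047457805225466915
scene plate 1895 [ 0.5306 -0.0729  0.1943  0.2148  7.7253]
scene yellow top 668 [ 0.4952 -0.0707  0.0832  0.1298  7.3241] 0.06647120335613292
scene tabs 138 [ 0.4958 -0.0733  0.0257  0.0531  8.0094] 0.10175849825298978
side trayrim 2196 [ 0.5126 -0.3804  0.1702  0.2161  2.1987]
side trayfloor 10019 [ 0.5134 -0.3715  0.1507  0.187   2.1949] 0.0035474071584109743
side plate 2969 [ 0.5256 -0.071   0.1905  0.2223  7.9558]
side yellow top 871 [ 0.4897 -0.0685  0.0803  0.1171  7.8304] 0.06535731574484857
side tabs 216 [ 0.4906 -0.0754  0.0242  0.0503  7.9221] 0.09857975980530893
```

```bash
python3 - <<'E'
from h import *
yaw=np.deg2rad(7.8)
o=None
for y in (yaw,yaw+np.pi):
    q=manip.solve_ik([.493,-.074,.26],down(y)); print(np.round(q,2) if q is not None else None)
    if q is not None and (o is None or abs(q[5])<abs(o[1])): o=(y,q[5])
print("yaw used",o)
manip.move_to([.493,-.074,.26],down(o[0]))
c=manip.read_camera("wrist");np.savez("w1.npz",**c)
P,v,u=fishcloud(c,np.ones((420,560),bool)); col=c["img"][v,u].astype(int)
print("cam",np.round(-c["R"].T@c["t"],3),manip.read_tool_pos(),manip.read_tcp_rot())
b=(abs(P[:,0]-.493)<.06)&(abs(P[:,1]+.074)<.09)
k=b&(P[:,2]>.085)&(P[:,2]<.12);T=P[k];print("tabs",len(T),rect(T),np.percentile(T[:,2],[5,50,95]))
print("tabs px",u[k].min(),u[k].max(),v[k].min(),v[k].max())
y=(col[:,0]>1.7*col[:,2])&(col[:,1]>1.35*col[:,2])&(col[:,0]>100)&b&(P[:,2]>.055)&(P[:,2]<.075)
print("yellow",y.sum(),rect(P[y]),np.median(P[y,2]))
u0,v0=int(u[k].mean()),int(v[k].mean())
cr=c["img"][max(v0-110,0):v0+110,max(u0-140,0):u0+140]
save(cv2.resize(cr,None,fx=2.5,fy=2.5),"crop1.png");print("crop origin",max(u0-140,0),max(v0-110,0),manip.read_clock())
E
```

```text
[-0.26 -0.25  1.9   0.    1.49 -1.96]
[-0.26 -0.25  1.9   0.    1.49  1.18]
yaw used (np.float64(3.277728335245351), np.float64(1.1779456280448137))
cam [ 0.567 -0.063  0.449] [ 0.49300705 -0.07466488  0.25982386] [ 3.13443050e+00  2.11969591e-01 -5.10889451e-04]
tabs 313 [ 0.4916 -0.0732  0.0238  0.047   7.7216] [0.08719    0.09644298 0.09790459]
tabs px 250 292 177 199
yellow 4154 [ 0.4921 -0.0729  0.0796  0.0995  7.6909] 0.0647767170708132
crop origin 130 78 3.1083
```

View pics/crop1.png

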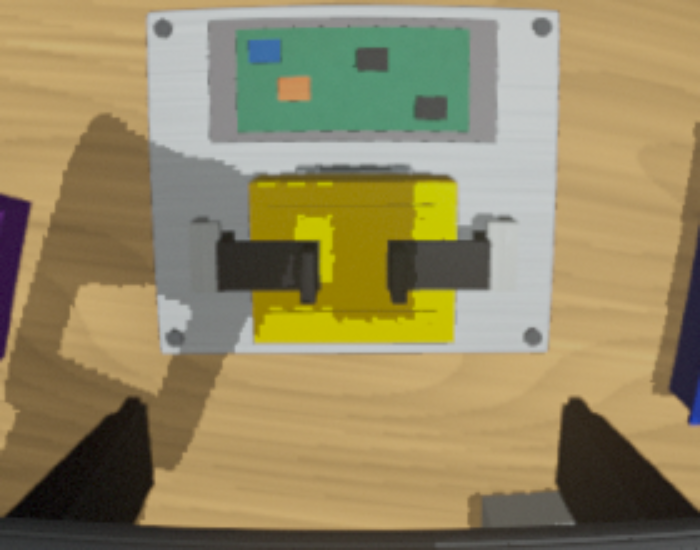

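The close crop confirms the yellow cover with its two upright black tabs at crop px (308,272) and (398,272), seated between the catches. The pose is (0.492, -0.073) with yaw 7.7°, and tab tops at z≈0.098 from three views. Now I squeeze and lift.

```bash
python3 - <<'E'
from h import *
R=down(np.deg2rad(7.7)+np.pi); p=np.array([.492,-.0731])
manip.movel([*p,.15],R,vel=.15)
print("hit",manip.movel([*p,.088],R,vel=.06,force_limit=8),manip.read_tool_pos())
manip.gripper_to(.028); manip.sleep(.2)
print("open",manip.read_opening(),manip.read_grasp_force(),manip.read_ft_force())
o=manip.read_opening()
if o<.034:
    print("pull",manip.movel([*p,.10],R,vel=.04,force_limit=12),manip.read_ft_force())
    if manip.read_tool_pos()[2]>.098: manip.movel([*p,.20],R,vel=.1)
print(manip.read_tool_pos(),manip.read_opening(),manip.read_grasp_force(),manip.read_ft_force())
c=manip.read_camera("wrist");w=c["img"].copy()
s=manip.read_camera("side")
save(np.hstack([cv2.resize(w,(400,300)),cv2.resize(s["img"],(400,300))]),"lift.png")
# tray rim in wrist view
P,v,u=fishcloud(c,np.ones((420,560),bool)); col=w[v,u].astype(int)
k=(col[:,2]>1.6*col[:,0])&(col[:,2]>1.6*col[:,1])&(P[:,1]<-.2)&(P[:,2]>.038)&(P[:,2]<.052)&(P[:,0]<.7)&(P[:,1]>-.55)&(P[:,0]>.3)
print("rim",k.sum(),rect(P[k]) if k.any() else None,manip.read_clock())
E
```

```text
hit False [ 0.49245048 -0.07321374  0.08855184]
open 0.027669949343288026 0.0 [-0.48992314  0.45309968  0.16465041]
pull False [ 0.0374368   0.49219312 -0.13063347]
[ 0.49144678 -0.07295648  0.19898149] 0.02786570217049773 0.0 [ 0.14210593  0.23327172 -0.36460713]
rim 2411 [ 0.5125 -0.3899  0.1693  0.2385  2.2274] 8.2583
```

View pics/lift.png

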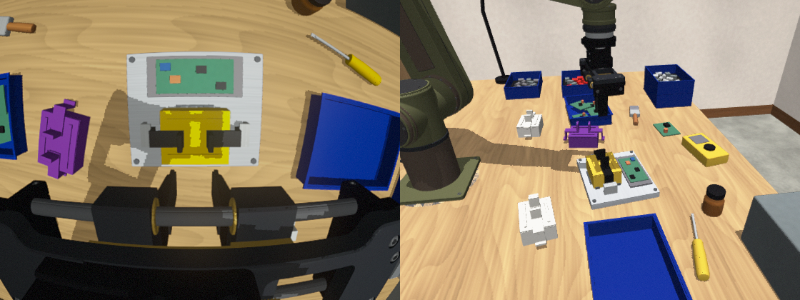

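The lift picture shows the cover still on the fixture (left half, px 190,135) and the gripper empty. The fingers closed to 28 mm without feeling any force. I go back down and look while closed.

```bash
python3 - <<'E'
from h import *
R=down(np.deg2rad(7.7)+np.pi); p=np.array([.492,-.0731])
manip.gripper_to(.09)
manip.movel([*p,.088],R,vel=.15,force_limit=8)
a=manip.read_camera("side")["img"];b=manip.read_camera("scene")["img"]
print(manip.read_tool_pos(),manip.read_opening())
for g in (.045,.038,.0):
    manip.gripper_to(g); print(g,manip.read_opening(),manip.read_grasp_force(),manip.read_ft_force())
a2=manip.read_camera("side")["img"];b2=manip.read_camera("scene")["img"]
f=lambda i,r,c:cv2.resize(i[r:r+100,c:c+133],(400,300),interpolation=cv2.INTER_CUBIC)
save(np.vstack([np.hstack([f(a,165,220),f(b,165,200)]),np.hstack([f(a2,165,220),f(b2,165,200)])]),"sq.png");print(manip.read_clock())
E
```

```text
[ 0.49307907 -0.07337122  0.08948953] 0.0898291803722205
0.045 0.04522733299097891 0.0 [-0.04335148  0.1968521   0.1192666 ]
0.038 0.03824960581399297 0.0 [0.67502788 0.53936912 0.15263433]
0.0 0.00027856968061259476 0.0 [ 0.53861043 -0.50219996 -0.00671594]
12.6
```

View pics/sq.png

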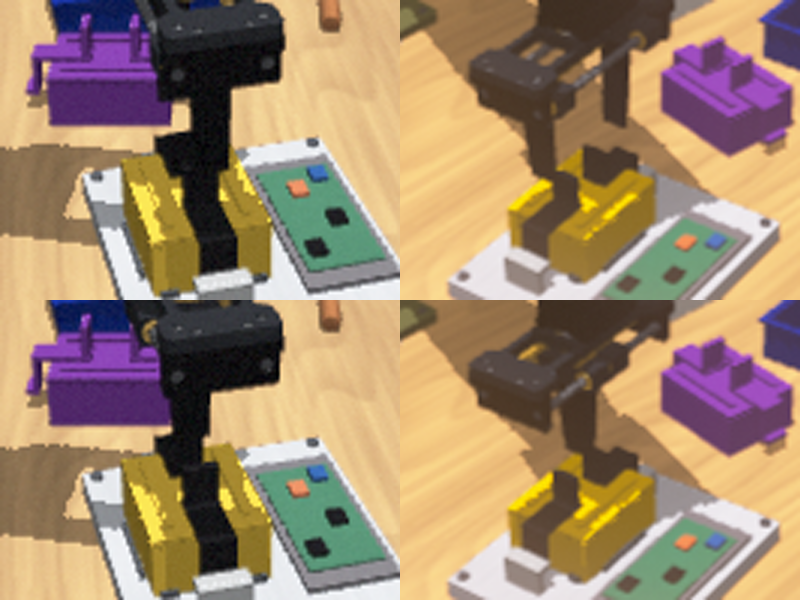

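In the side and scene crops the fingertips (closed at crop px (190,465) and (580,450)) stop at about tab-top height and slightly to -x. So the real tool is offset from its reported pose. I measure the fingertips with the cameras.

```bash
python3 - <<'E'
from h import *
R=down(np.deg2rad(7.7)+np.pi); p=np.array([.492,-.0731])
manip.movel([*p,.16],R,vel=.2); manip.sleep(.1)
tp=manip.read_tool_pos(); print("tcp",tp,manip.read_tcp_rot(),R,"q",manip.read_qpos())
for n in ("side","scene"):
    c=manip.read_camera(n)
    P,v,u=cloud(c,np.ones((420,560),bool))
    k=(np.hypot(P[:,0]-p[0],P[:,1]-p[1])<.06)&(P[:,2]>.115)&(P[:,2]<.24)
    Q=P[k]; zmin=np.percentile(Q[:,2],.5); T=Q[Q[:,2]<zmin+.02]
    tip=np.r_[tp[:2],tp[2]-.014]; pc=c["R"]@tip+c["t"]
    print(n,len(Q),"tip z",zmin,"xy",np.median(T,0),T.min(0),T.max(0),"expected tip px",c["fx"]*pc[0]/pc[2]+c["cx"],c["fy"]*pc[1]/pc[2]+c["cy"], "seen lowest px",u[k][Q[:,2]<zmin+.004].mean(),v[k][Q[:,2]<zmin+.004].mean())
    for z0 in np.arange(.12,.24,.01):
        s=Q[(Q[:,2]>=z0)&(Q[:,2]<z0+.01)]
        if len(s)>3: print(round(z0,2),len(s),np.round(s.min(0)[:2],3),np.round(s.max(0)[:2],3))
print(manip.read_clock())
E
```

```text
tcp [ 0.49073402 -0.07277261  0.15785588] [-3.13342301 -0.21091863  0.00513289] [3.13450288 0.21094105 0.        ] q [-2.55463452e-01 -1.95728128e-01  2.02317517e+00 -1.78542212e-05
  1.31758653e+00  1.18091509e+00]
side 270 tip z 0.17740474716065405 xy [ 0.48781917 -0.07903366  0.18761607] [ 0.47691281 -0.0835421   0.17712207] [ 0.50133398 -0.06945398  0.19730986] expected tip px 282.7258103011135 193.47528225691306 seen lowest px 281.875 178.125
0.17 17 [ 0.477 -0.079] [ 0.501 -0.071]
0.18 56 [ 0.477 -0.082] [ 0.501 -0.069]
0.19 60 [ 0.477 -0.084] [ 0.501 -0.071]
0.2 68 [ 0.476 -0.086] [ 0.501 -0.068]
0.21 62 [ 0.476 -0.086] [ 0.501 -0.07 ]
0.22 7 [ 0.483 -0.085] [ 0.501 -0.082]
scene 238 tip z 0.17773625507633858 xy [ 0.49959593 -0.07541114  0.18887687] [ 0.4816709  -0.08381667  0.17760848] [ 0.50559348 -0.06236399  0.19666382] expected tip px 257.9402687584985 203.26909494401207 seen lowest px 259.6666666666667 191.58333333333334
0.18 31 [ 0.482 -0.078] [ 0.506 -0.062]
0.19 38 [ 0.483 -0.084] [ 0.505 -0.064]
0.2 40 [ 0.48  -0.083] [ 0.506 -0.059]
0.21 40 [ 0.482 -0.083] [ 0.507 -0.058]
0.22 49 [ 0.486 -0.085] [ 0.508 -0.057]
0.23 37 [ 0.491 -0.085] [ 0.507 -0.059]
13.3083
```

The two views agree that the fingertips are at z=0.177 with the TCP reported at 0.158, so they stand about 19.5 mm above the reported TCP and not 14 mm below it. The xy position agrees. I correct with tip z = TCP z + 0.0195.

```bash
python3 - <<'E'
from h import *
R=down(np.deg2rad(7.7)+np.pi); p=np.array([.492,-.0731])
manip.gripper_to(.09)
manip.movel([*p,.08],R,vel=.15)
print("hit",manip.movel([*p,.056],R,vel=.05,force_limit=6),manip.read_tool_pos())
manip.gripper_to(.0); manip.sleep(.15)
print(manip.read_opening(),manip.read_grasp_force(),manip.read_ft_force())
o=manip.read_opening()
if .026<o<.034:
    print("pull",manip.movel([*p,.072],R,vel=.04,force_limit=12),manip.read_ft_force(),manip.read_tool_pos())
    if manip.read_tool_pos()[2]>.069: manip.movel([*p,.17],R,vel=.1)
print(manip.read_tool_pos(),manip.read_opening(),manip.read_grasp_force(),manip.read_ft_force())
a=manip.read_camera("side");b=manip.read_camera("scene")["img"]
save(np.hstack([a["img"][100:400,140:540],b[100:400,80:480]]),"lift2.png");print(manip.read_clock())
E
```

```text
hit False [ 0.4919106  -0.07308072  0.05579102]
0.027937634314373544 30.017112493515015 [-1.46012372  0.0670288   3.02577888]
pull False [ 0.12722914  0.06565444 -1.25604892] [ 0.4920069  -0.07304493  0.07209665]
[ 0.4913725  -0.07294917  0.16895517] 0.02774268127002254 29.98705744743347 [ 0.64159472 -0.03241521 -2.72110657]
19.025
```

View pics/lift2.png

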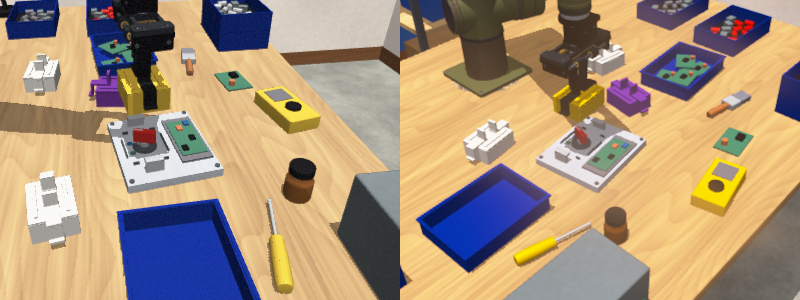

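The cover is off and carried level (side crop px 145,92), and the red knob is exposed (side crop px 147,137). Now I place the cover in the empty tray, then view the knob from above.

```bash
python3 - <<'E'
from h import *
R=down(np.deg2rad(2.2)+np.pi); t=np.array([.5135,-.388])
manip.movel([*t,.13],R,vel=.22)
manip.movel([*t,.052],R,vel=.12)
print("hit",manip.movel([*t,.036],R,vel=.03,force_limit=3),manip.read_tool_pos(),manip.read_ft_force())
manip.gripper_to(.07); manip.sleep(.1)
print(manip.read_opening(),manip.read_grasp_force())
manip.movel([*t,.15],R,vel=.15)
p=np.array([.492,-.0731]); y=np.deg2rad(157.7)
manip.move_to([*p,.16],down(y)); print(manip.read_qpos())
q=manip.solve_ik([*p,.05],down(y+1.1)); print("end q",q)
c=manip.read_camera("wrist"); s=manip.read_camera("side")
P,v,u=fishcloud(c,np.ones((420,560),bool)); col=c["img"][v,u].astype(int)
r=(col[:,0]>2*col[:,1])&(col[:,0]>2*col[:,2])&(np.hypot(P[:,0]-p[0],P[:,1]-p[1])<.05)
print("red",r.sum(),np.percentile(P[r,2],[5,50,95])); k=r&(P[:,2]>.052)&(P[:,2]<.07)
print("knob top",k.sum(),rect(P[k]),np.median(P[k],0))
Ps,v2,u2=cloud(s,np.ones((420,560),bool)); cs=s["img"][v2,u2].astype(int)
r2=(cs[:,0]>2*cs[:,1])&(cs[:,0]>2*cs[:,2])&(np.hypot(Ps[:,0]-p[0],Ps[:,1]-p[1])<.05)&(Ps[:,2]>.055)
print("side top",r2.sum(),rect(Ps[r2]) if r2.any() else 0,Ps[r2,2].max() if r2.any() else 0)
yl=(cs[:,0]>1.7*cs[:,2])&(cs[:,1]>1.35*cs[:,2])&(cs[:,0]>100)&(Ps[:,1]<-.25)&(Ps[:,1]>-.5)&(abs(Ps[:,0]-.51)<.07)&(Ps[:,2]>.02)
print("cover top",rect(Ps[yl]),np.percentile(Ps[yl,2],[10,50,90]))
save(np.hstack([c["img"][100:400,100:500],s["img"][120:420,140:540]]),"placed.png");print(manip.read_clock())
E
```

```text
hit True [ 0.51394636 -0.38839781  0.04022906] [0.2235679  1.70544527 4.19818048]
0.07033345254924571 0.0
[-2.56196406e-01 -1.96034223e-01  2.02028882e+00 -3.36294897e-04
  1.31770690e+00  1.70405211e+00]
end q [-2.55468024e-01 -7.76813110e-02  2.11148190e+00 -4.44089210e-16
  1.10779207e+00  6.04536726e-01]
red 997 [0.05592745 0.05898376 0.30893214]
knob top 588 [ 4.91900e-01 -7.32000e-02  1.35000e-02  4.51000e-02  7.26057e+01] [ 0.49585932 -0.07462302  0.05836266]
side top 110 [ 4.99200e-01 -7.32000e-02  6.30000e-02  4.72000e-02  4.85414e+01] 0.3681140785312197
cover top [ 0.5129 -0.3827  0.0805  0.114   2.2284] [0.03460591 0.04942415 0.05218643]
25.0417
```

View pics/placed.png

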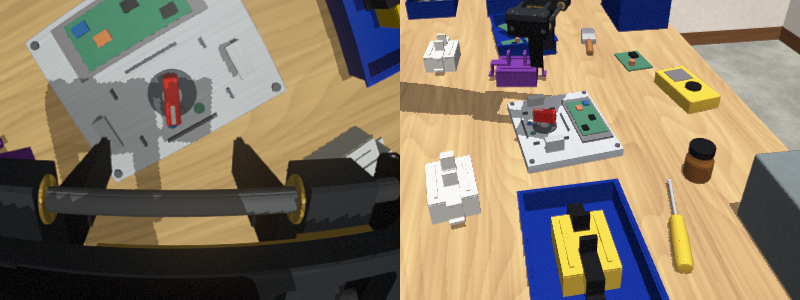

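The cover sits flat in the empty tray (side crop px 585,255; top at z=0.050, so on the floor). The knob is at wrist crop px (172,100): axis (0.492, -0.073), bar at about 160°, top at z≈0.059. Now I pull and turn the knob.

```bash
python3 - <<'E'
from h import *
d=np.deg2rad; p=np.array([.492,-.0732])
manip.gripper_to(.05)
manip.movel([*p,.05],down(d(159)),vel=.15)
print("hit",manip.movel([*p,.0178],down(d(159)),vel=.05,force_limit=6),manip.read_tool_pos())
if manip.read_tool_pos()[2]<.022:
    manip.gripper_to(0); manip.sleep(.1)
    z=manip.read_tool_pos()[2]
    print("grip",manip.read_opening(),manip.read_grasp_force(),manip.read_ft_force())
    manip.movel([*p,z+.0085],down(d(159)),vel=.03); manip.sleep(.1)
    print("up",manip.read_tool_pos(),manip.read_opening(),manip.read_ft_force(),manip.read_moment())
    for a in (180,200,217.5):
        manip.move_to([*p,z+.0085],down(d(a))); print(a,manip.read_opening(),manip.read_ft_force(),manip.read_moment()[2])
    manip.sleep(.2); print(manip.read_moment(),manip.read_tool_pos())
    manip.movel([*p,z],down(d(217.5)),vel=.03); manip.sleep(.1)
    print("down",manip.read_ft_force())
    manip.gripper_to(.05); manip.movel([*p,.16],down(d(217.5)),vel=.15)
c=manip.read_camera("wrist")
P,v,u=fishcloud(c,np.ones((420,560),bool)); col=c["img"][v,u].astype(int)
k=(col[:,0]>2*col[:,1])&(col[:,0]>2*col[:,2])&(np.hypot(P[:,0]-p[0],P[:,1]-p[1])<.05)&(P[:,2]>.05)&(P[:,2]<.08)
print("knob top",k.sum(),rect(P[k]),np.median(P[k],0))
s=manip.read_camera("side")["img"]
save(np.hstack([cv2.resize(c["img"][120:300,160:400],(400,300)),s[120:420,140:540]]),"turn.png");print(manip.read_clock())
E
```

```text
hit False [ 0.4921475  -0.07324062  0.017838  ]
grip 0.013869060429940619 29.97536212205887 [-4.23644353 -4.39612784  2.71645365]
up [ 0.49144788 -0.07363312  0.02487252] 0.013968045209901494 [ 0.80798361 -5.05580273 -8.54019163] [-0.99832075 -0.34836772  0.02748487]
180 0.014181824093747323 [ 1.15853054 -6.04913604 -8.06051065] 0.0699240861691206
200 0.013776743347338383 [ 0.10673584 -8.14569554 -8.20047425] 0.024555460291484043
217.5 0.014124107915003306 [ 0.5896592  -9.17037076 -8.41962179] 0.050184947922159086
[-1.71434371 -0.27893372  0.01265734] [ 0.49168139 -0.07472354  0.02505533]
down [-1.96730459 -8.33694553 -0.17296379]
knob top 568 [ 4.91900e-01 -7.29000e-02  4.54000e-02  1.22000e-02  3.73324e+01] [ 0.49576909 -0.06983737  0.058474  ]
32.6083
```

View pics/turn.png

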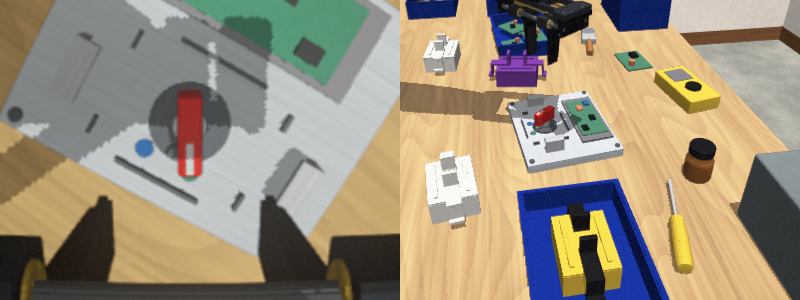

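The pointer's white line (crop px 190,160) now lies over the green mark, with the blue mark free at (144,148). The bar stands at 217.3° (wanted 217.7°), and its top is back at z=0.0585, the same height as at rest. The cover is flat in the tray.

```bash
python3 -c "
from plant import manip
print(manip.read_ft_force(), manip.hand_in())"
```

```text
the job is handed in; nothing more can be done
[-0.19209146  0.70458038  0.94414428] None
```

The job is handed in: the yellow cover lies flat and right way up in the empty blue tray, and the red knob is turned to the green mark and dropped home, as the last pictures showed; hand-in returned no verdict.

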